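# Put the hand stamps back on their board in order of size

### The job

Put the four hand stamps back on the wooden stamp board in order of size, one standing upright in the middle of each round felt rest: the largest on the rest next to the ink pad, then ever smaller, the smallest at the far end of the row. Leave the glue stick standing where it is.

Things in the scene. Friction and masses are not known exactly. Their poses are not given: they have to be found in the camera images.
- small_mid (a point): hand stamp: round wooden mount 30 mm across and 16 mm high with a dark upright cylindrical handle 24 mm thick above it, 70 mm tall in all (smallest of the four), standing upright on the desk, 50 g or so. Point: its centre axis, half-way up (35 mm above its underside); z up along the handle. The straight part of the handle runs from 22 mm above the underside to 66 mm.
- medium_mid (a point): hand stamp: round wooden mount 40 mm across and 16 mm high with a dark upright cylindrical handle 24 mm thick above it, 80 mm tall in all (second smallest of the four), standing upright on the desk, 70 g or so. Point: its centre axis, half-way up (40 mm above its underside); z up along the handle. The straight part of the handle runs from 22 mm above the underside to 76 mm.
- large_mid (a point): hand stamp: round wooden mount 50 mm across and 16 mm high with a dark upright cylindrical handle 24 mm thick above it, 90 mm tall in all (second largest of the four), standing upright on the desk, 90 g or so. Point: its centre axis, half-way up (45 mm above its underside); z up along the handle. The straight part of the handle runs from 22 mm above the underside to 86 mm.
- largest_mid (a point): hand stamp: round wooden mount 60 mm across and 16 mm high with a dark upright cylindrical handle 24 mm thick above it, 100 mm tall in all (largest of the four), standing upright on the desk, 120 g or so. Point: its centre axis, half-way up (50 mm above its underside); z up along the handle. The straight part of the handle runs from 22 mm above the underside to 96 mm.
- rest_1: Round grey felt rest, 64 mm across, 2 mm thick, on a light wooden board (310 x 84 x 14 mm, fixed to the desk). The four rests are alike and lie in a row 76 mm apart along the board. This is number 1 counted from the board's left (+y) end. Origin: centre of the felt's underside, 14 mm above the desk (the stamp stands 2 mm higher, at 16 mm); y runs along the row towards the left end, x across it.
- rest_2: Felt rest like rest_1. This is number 2 counted from the board's left (+y) end. Origin: centre of the felt's underside, 14 mm above the desk (the stamp stands 2 mm higher, at 16 mm); y runs along the row towards the left end, x across it.
- rest_3: Felt rest like rest_1. This is number 3 counted from the board's left (+y) end. Origin: centre of the felt's underside, 14 mm above the desk (the stamp stands 2 mm higher, at 16 mm); y runs along the row towards the left end, x across it.
- rest_4: Felt rest like rest_1. This is number 4 counted from the board's left (+y) end. Origin: centre of the felt's underside, 14 mm above the desk (the stamp stands 2 mm higher, at 16 mm); y runs along the row towards the left end, x across it.
- ink_pad: open ink pad: dark flat tin 70 x 84 mm, 12 mm high, with a black pad in it and its lid folded back flat on the desk on the far side, fixed to the desk just beyond one end of the board (left or right, it varies). Origin: centre of the tin's underside; y along the row of rests.
- glue_mid (a point): glue stick, 24 mm thick and 92 mm tall, standing loose on the desk beyond the other end of the board; a bystander. Point: its centre, 46 mm above the desk.
Not all that is in view belongs to the job. What is shaped like the part that bears medium_mid but blue is not meant.

How it is judged:
At the end, for the whole second after the job is handed in: Each stamp stands upright (within 0.1 rad), at rest and released, on its felt rest, its axis within 12 mm of the rest's centre; sizes fall from the largest on the rest next to the ink pad to the smallest on the rest farthest from it (z of small_mid in the frame of rest_1 between 0.033 and 0.041 m and angle between each of small_mid, medium_mid, large_mid, largest_mid's own z axis and vertical below 0.1 rad and linear speed of each of small_stamp, medium_stamp, large_stamp, largest_stamp below 0.02 m/s and contact force between each of small_stamp, medium_stamp, large_stamp, largest_stamp and the fingers below 0.05 N and z of medium_mid in the frame of rest_1 between 0.038 and 0.046 m and z of large_mid in the frame of rest_1 between 0.043 and 0.051 m and z of largest_mid in the frame of rest_1 between 0.048 and 0.056 m and ((y of ink_pad in the frame of rest_1 above 0 m and horizontal distance between small_mid and rest_4 below 0.012 m and horizontal distance between medium_mid and rest_3 below 0.012 m and horizontal distance between large_mid and rest_2 below 0.012 m and horizontal distance between largest_mid and rest_1 below 0.012 m) or (y of ink_pad in the frame of rest_1 below 0 m and horizontal distance between small_mid and rest_1 below 0.012 m and horizontal distance between medium_mid and rest_2 below 0.012 m and horizontal distance between large_mid and rest_3 below 0.012 m and horizontal distance between largest_mid and rest_4 below 0.012 m))); the robot touches nothing.
It fails at once if the glue stick is moved more than 25 mm or knocked over (distance of glue_mid from where it was at the start of the episode above 0.025 m).
It also fails if it takes over 102 s, if anything falls off the work surface, if the arm or the gripper's body presses on something with over 40 N, if the wrist force passes 120 N, or if a joint passes its speed limit or range.

### The arm

A 7-joint arm with a two-finger parallel gripper is mounted at the origin on the work surface; the furniture and walls round the work are solid. World frame = base frame: x ahead of the robot, y to its left, z up, the work surface at z = 0. Lengths are in m, angles in rad, forces in N, time in s.
With the tool pointing down it reaches from about 0.4 to 0.85 m from the base axis. Payload 10.4 kg.
Tool frame: the origin (TCP) lies on the centre line of the jaws, within the pads' length; the fingertips stand 11 mm ahead of it and the grasp point (between the pads) lies 8 mm behind it; z points along the fingers, y is the line along which they close (so a half turn about z gives the same grasp; the last joint's range is limited). The gripper opens to 87 mm and grips with 3 to 60 N. Pads are 19 mm wide; open, the fingers measure 117 mm over their backs; the gripper's body (75 mm by 190 mm) begins 51 mm behind the grasp point.
Start: joints at [1.194, 0.332, -0.065, 1.46, 0.022, 1.35, -0.088], TCP at [0.217, -0.586, 0.209] pointing down, gripper open.
Joint ranges: [-2.6, 2.6], [-0.5, 2.12], [-1.47, 1.34], [0.16, 2.42], [-1.27, 4.41], [0.06, 2.06], [-2.6, 2.6]. Speed limits (rad/s): [2.22, 2.22, 2.79, 2.79, 3.14, 3.14, 3.14].

### API

Orientations are given as a unit quaternion [x, y, z, w].
In Python, from bench import r gives the robot as it stands.
- The arm moves only by the shell command python3 -m pendant 'ROWS' [OPENING] [FORCE]. ROWS is JSON, a list of rows, each a list of 4 numbers: the shift along the tool's x, y, z in m, then the turn about the tool's z in rad. A call has 1 to 8 rows; each row shifts and turns the commanded pose from where the row before left it, along the tool's axes as they then stand; what a row does not reach is not made up. A row lasts 1/12 s, in which the tool goes at most 41.7 mm and 7.16 degrees, less where a joint would pass 70% of its speed; a pose out of reach is approached as far as the arm can. A call with a gripper value outside its range is refused whole. OPENING is the opening, from 0 (shut) to 1 (fully open), set as the call begins (- or left out, the last holds). The fingers move at their own pace and stop on an object; FORCE is the grip in N (left out, the last holds). Time passes only in rows, so rows that do not move let the fingers close. It gives the time, the measured TCP pose, the force, the opening and the grip force at its end, in the units of the state.
- r.read_state(): the state, without advancing time (a new reading comes with each control period).
- r.camera(name): name is "scene" or "top" or "wrist"; returns a dict with "img" (480x640x3 uint8, red, green, blue), "camera_matrix" (3x3 intrinsics, pixels), "xyz" and "attitude" of the camera in the world. Camera axes: x right, y down, z forward; pixel columns grow to the right and rows downward; lengths in m; the calibration is good to about 2 mm. A picture is of the moment at which its call begins. There is no depth.
- r.close_job(): hands the job in; it is judged then, once.
Trained networks look in the newest picture that a camera, given by its name, has taken for a name from the list of things; names that differ only in an ending like _2 or _b are one class to them, and where a whole thing is asked for, a point or a joint stands for the part that bears it (a point fixed in the world has none). Each returns a list of dicts, best first, with "score" (0 to 1); they miss things now and then, are a little off and sometimes report something else, mostly with a low value. They report only what shows in the picture. A call takes as long as a camera call. They do not tell look-alikes from the thing itself.
- r.outline_of(thing, camera): "mask" (480x640 bool, what is visible of it) and "bbox" ([centre column, centre row, width, height] in pixels, round what is visible of it).
The state is a dict: "time": time; "joint_positions": joint angles; "joint_vel": joint speeds; "joint_torque": joint torques, N m; "ee_pos": TCP position; "eef_rot": TCP orientation; "ft_force": force on the tool from outside, world axes, zero at the start; "torque": the same for the moment, N m; "width": finger opening in m; "grip_force": force on a finger pad.
Only numpy, scipy, OpenCV 4.12 (cv2) and the standard library are available. Lean on these libraries where they do the work, as an engineer would, in place of code of your own. Each camera call takes 0.05 s, during which the arm holds its last target. There are 200 camera calls.

## Working session

There is one attempt and no reset: what is moved stays moved. The work goes in short steps, Python scripts to look and compute and a shell command to move; the robot and the scene stay as the last step left them, time stands still between calls to the robot, and variables do not carry over. Pictures are saved under pics/ and viewed, at most 14 in all, crops included, and the job is handed in when it is done.

```bash
mkdir -p pics; ls; python3 - <<'E'
from bench import r
import cv2
s=r.read_state();print(s)
for n in ("scene","top"):
    c=r.camera(n);cv2.imwrite(f"pics/{n}0.png",c["img"][:,:,::-1]);print(n,c["camera_matrix"],c["xyz"],c["attitude"])
    for t in ("small_mid","medium_mid","large_mid","largest_mid","rest_1","ink_pad","glue_mid"):
        print(t,[(round(d["score"],2),[round(float(x)) for x in d["bbox"]]) for d in r.outline_of(t,n)])
E
```

```text
pics
{'time': 0.0, 'joint_positions': array([ 1.19436996,  0.33287324, -0.06467268,  1.46092841,  0.02158751,
        1.34984984, -0.08852849]), 'joint_vel': array([ 8.26148291e-05, -2.58663628e-06, -4.87799438e-04,  9.71042612e-04,
        1.08127190e-03, -1.34064887e-03,  1.29639895e-03]), 'joint_torque': array([ 3.83277338e-04, -6.23250175e+01,  2.46974034e-02, -3.89904106e+01,
       -6.12538448e-02,  3.97756544e-02,  1.81090377e-04]), 'ee_pos': array([ 0.21640697, -0.58592944,  0.20775917]), 'eef_rot': array([ 9.84394605e-01,  1.75973852e-01, -1.48281293e-04, -6.65742537e-04]), 'ft_force': array([-0.3490286 , -0.51624675,  0.45198727]), 'torque': array([-0.00503628, -0.05099554, -0.02417013]), 'grip_force': 0.0, 'width': 0.08699162014480223}
scene [[459.55982339   0.         320.56074247]
 [  0.         459.55982339 239.07267555]
 [  0.           0.           1.        ]] [-0.12355104  0.35880896  0.73083792] [-0.4368283   0.79688216 -0.36333591  0.20529705]
small_mid [(0.84, [256, 308, 12, 29])]
medium_mid [(0.87, [366, 256, 14, 35]), (0.69, [390, 238, 18, 31])]
large_mid [(0.9
[... 242 characters left out ...]
, 21])]
glue_mid [(0.67, [221, 277, 20, 42])]
top [[499.94644344   0.         317.76730106]
 [  0.         499.94644344 243.96478838]
 [  0.           0.           1.        ]] [ 0.33020287 -0.07110074  1.12131439] [ 0.7115119  -0.69597847  0.07096771 -0.06579035]
small_mid [(0.6, [213, 282, 16, 12])]
medium_mid [(0.74, [378, 279, 19, 16]), (0.5, [336, 281, 18, 13])]
large_mid [(0.65, [416, 304, 20, 23])]
largest_mid [(0.81, [274, 295, 29, 29])]
rest_1 [(0.94, [316, 221, 28, 23]), (0.91, [249, 227, 28, 30]), (0.88, [283, 223, 29, 29]), (0.62, [390, 194, 48, 65]), (0.56, [349, 215, 28, 30])]
ink_pad [(0.67, [391, 195, 46, 63]), (0.52, [247, 227, 29, 30])]
glue_mid [(0.46, [202, 230, 17, 22])]
```

View pics/top0.png

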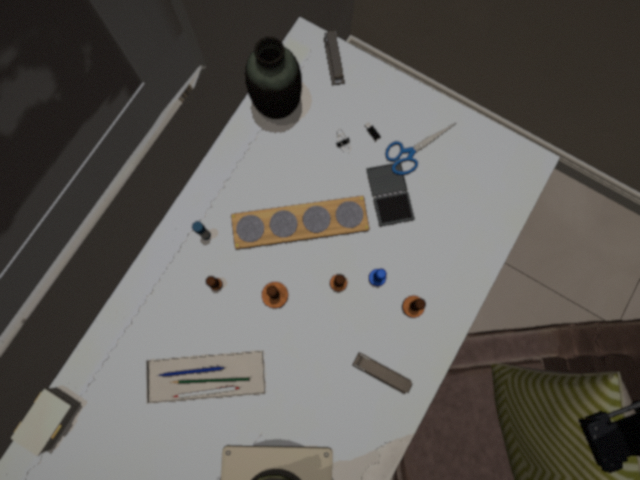

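View pics/scene0.png

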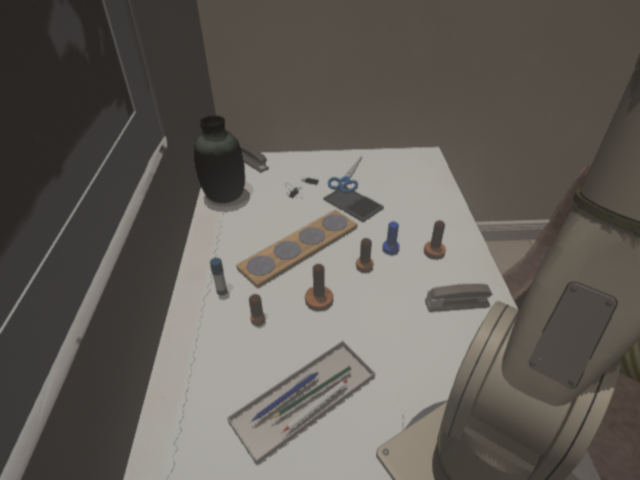

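The top view shows the wooden board with four rests from (250,228) to (349,214) and the ink pad at its right end, (392,208), which is the -y side. The glue stick is at (202,230). The brown stamps are at (214,283) small, (274,294) largest, (338,283) medium and (414,306) large. The blue stamp at (377,278) is the decoy. In the scene view, the brown medium is at (366,256) and the blue one at (390,238).

```bash
cat > h.py <<'E'
import numpy as np, cv2
from scipy.spatial.transform import Rotation as R
from scipy.optimize import minimize
from bench import r
S=dict(small=(.015,.07),medium=(.02,.08),large=(.025,.09),largest=(.03,.1))
def cyls(n,z0=0):
    rr,h=S[n]; return [(rr,z0,z0+.016),(.012,z0+.016,z0+h)]
def proj(c,P):
    q=(np.asarray(P)-c["xyz"])@R.from_quat(c["attitude"]).as_matrix()
    p=q@np.asarray(c["camera_matrix"]).T; return p[:,:2]/p[:,2:]
def ray(c,uv,z):
    d=np.linalg.inv(c["camera_matrix"])@[uv[0],uv[1],1]
    d=R.from_quat(c["attitude"]).as_matrix()@d
    return np.array(c["xyz"])+d*(z-c["xyz"][2])/d[2]
t=np.linspace(0,2*np.pi,40)
def render(c,xy,cy,k=4):
    m=np.zeros((480*k,640*k),np.uint8)
    for rr,a,b in cy:
        P=np.concatenate([np.c_[xy[0]+rr*np.cos(t),xy[1]+rr*np.sin(t),0*t+z] for z in(a,b)])
        cv2.fillConvexPoly(m,cv2.convexHull(np.round((proj(c,P)+.5)*k).astype(np.int32)),1)
    return m
def fit(views,cy,x0):
    V=[(c,cv2.resize(m.astype(np.uint8),None,fx=4,fy=4,interpolation=0)) for c,m in views]
    def f(xy): return sum(1-(lambda q,m:(q&m).sum()/max(1,(q|m).sum()))(render(c,xy,cy),m) for c,m in V)
    s=minimize(f,x0,method="Nelder-Mead",options=dict(initial_simplex=np.array(x0)+[[0,0],[.015,0],[0,.015]],xatol=1e-4,fatol=1e-4))
    return s.x,s.fun/len(V)
E
cat > m0.py <<'E'
from h import *
C={n:r.camera(n) for n in("scene","top")}
for n in S:
    hint=dict(medium=dict(top=(337,281),scene=(366,256))).get(n)
    V=[];o={}
    for k,c in C.items():
        D=r.outline_of(n+"_mid",k)
        if hint: D=sorted(D,key=lambda d:np.hypot(*(np.array(d["bbox"][:2])-hint[k])))
        if D: V.append((c,D[0]["mask"])); o[k]=D[0]["bbox"][:2]
    x0=ray(V[-1][0],list(o.values())[-1],.03)[:2]
    print(n,*[ (np.round(a,4),round(float(b),2)) for a,b in [fit(V,cyls(n),x0)]+[fit([v],cyls(n),x0) for v in V]])
for k in C:
    for d in r.outline_of("rest_1",k):
        ys,xs=np.nonzero(d["mask"]); x0=ray(C[k],(xs.mean(),ys.mean()),.016)[:2]
        print(k,np.round(x0,4),round(d["score"],2),len(xs))
    for n,h in(("ink_pad",.01),("glue_mid",.046)):
        print(k,n,[np.round(ray(C[k],d["bbox"][:2],h)[:2],3) for d in r.outline_of(n,k)])
c=C["scene"]
print("base",proj(c,[[0,0,0]]),proj(C["top"],[[0,0,0]]))
E
python3 m0.py
```

```text
small (array([0.4553, 0.1514]), 0.14) (array([0.4573, 0.1519]), 0.14) (array([0.4542, 0.1503]), 0.12)
medium (array([ 0.4632, -0.1226]), 0.13) (array([ 0.4643, -0.1211]), 0.1) (array([ 0.4624, -0.1238]), 0.07)
large (array([ 0.4148, -0.288 ]), 0.11) (array([ 0.4139, -0.2857]), 0.08) (array([ 0.4142, -0.2896]), 0.09)
largest (array([0.4337, 0.0193]), 0.09) (array([0.4337, 0.0205]), 0.08) (array([0.4329, 0.0173]), 0.05)
scene [ 0.6051 -0.0675] 0.92 353
scene [ 0.6189 -0.1429] 0.87 303
scene [0.5934 0.0074] 0.69 401
scene [0.5804 0.0822] 0.67 449
scene ink_pad [array([ 0.667, -0.235]), array([ 0.631, -0.153])]
scene glue_mid [array([0.565, 0.18 ])]
top [0.5811 0.0784] 0.78 599
top [ 0.6052 -0.0715] 0.66 587
top [0.5933 0.0046] 0.65 557
top [ 0.6672 -0.2394] 0.4 2114
top ink_pad [array([ 0.67 , -0.237])]
top glue_mid [array([0.564, 0.18 ])]
base [[481.21942059 475.35680983]] [[275.01630682 503.54251243]]
```

```bash
cat > d.py <<'E'
import sys,numpy as np
from scipy.spatial.transform import Rotation as R
from bench import r
T=dict(small=(.4553,.1514),medium=(.4632,-.1226),large=(.4143,-.288),largest=(.4335,.019),
 r1=(.581,.080),r2=(.5934,.0058),r3=(.6053,-.0695),r4=(.6178,-.1445))
s=r.read_state(); M=R.from_quat(s["eef_rot"]).as_matrix()
print("t",round(s["time"],2),"tcp",np.round(s["ee_pos"],4),"F",np.round(s["ft_force"],1),"w",round(s["width"],4),"ydir",round(np.degrees(np.arctan2(M[1,1],M[0,1])),1),"tilt",round(np.degrees(np.arccos(-M[2,2])),2))
for a in sys.argv[1:]: print(a,np.round(M[:2,:2].T@(np.array(T[a])-s["ee_pos"][:2]),4))
E
python3 -m pendant '[[0,0,0,-0.115],[0,0,0,-0.115],[0,0,0,-0.115],[0,0,0,-0.115],[0,0,0,-0.115],[0,0,0,-0.115]]' 1
python3 -m pendant '[[0,0,0,-0.115],[0,0,0,-0.115],[0,0,0,-0.115],[0,0,0,-0.115],[0,0,0,-0.115],[0,0,0,-0.115],[0,0,0,0]]'
python3 d.py large
```

```text
time: 2.1
ee_pos: [0.2165, -0.5863, 0.2086]
eef_rot: [0.865, 0.501, -0.0, 0.0]
ft_force: [0.3, -0.1, 0.3]
width: 0.0872
grip_force: 0.0
time: 2.68
ee_pos: [0.2165, -0.5863, 0.2086]
eef_rot: [0.645, 0.764, 0.0, 0.0]
ft_force: [-0.1, -0.0, 0.7]
width: 0.0871
grip_force: 0.0
t 2.68 tcp [ 0.2165 -0.5863  0.2086] F [-0.1 -0.   0.7] w 0.0871 ydir 9.6 tilt 0.01
large [0.261 0.245]
```

```bash
python3 -m pendant '[[0.029,0.0272,0,0],[0.029,0.0272,0,0],[0.029,0.0272,0,0],[0.029,0.0272,0,0],[0.029,0.0272,0,0],[0.029,0.0272,0,0],[0.029,0.0272,0,0],[0.029,0.0272,0,0]]' >/dev/null
python3 -m pendant '[[0.029,0.0274,0,0],[0,0,0,0],[0,0,0,0]]'
python3 d.py large; python3 - <<'E'
from h import *
c=r.camera("wrist");cv2.imwrite("pics/w1.png",c["img"][:,:,::-1]);print(c["xyz"])
for n in("large","medium"):
  for d in r.outline_of(n+"_mid","wrist"):
    print(n,round(d["score"],2),d["bbox"],fit([(c,d["mask"])],cyls(n),(.4143,-.288)))
E
```

```text
time: 3.6
ee_pos: [0.4173, -0.287, 0.2089]
eef_rot: [0.647, 0.763, 0.0, 0.0]
ft_force: [-0.8, -0.4, -0.1]
width: 0.0871
grip_force: 0.0
t 3.6 tcp [ 0.4173 -0.287   0.2089] F [-0.8 -0.4 -0.1] w 0.0871 ydir 9.4 tilt 0.04
large [-0.0005 -0.0031]
[ 0.40602781 -0.21620833  0.38514428]
large 0.83 [314.2, 225.3, 54.8, 58.5] (array([ 0.41573697, -0.28840898]), np.float64(0.07344873368571359))
medium 0.83 [399.2, 149.3, 55.7, 45.0] (array([ 0.4143, -0.288 ]), np.float64(1.0))
medium 0.8 [408.1, 33.8, 59.9, 66.6] (array([ 0.4143, -0.288 ]), np.float64(1.0))
```

View pics/w1.png

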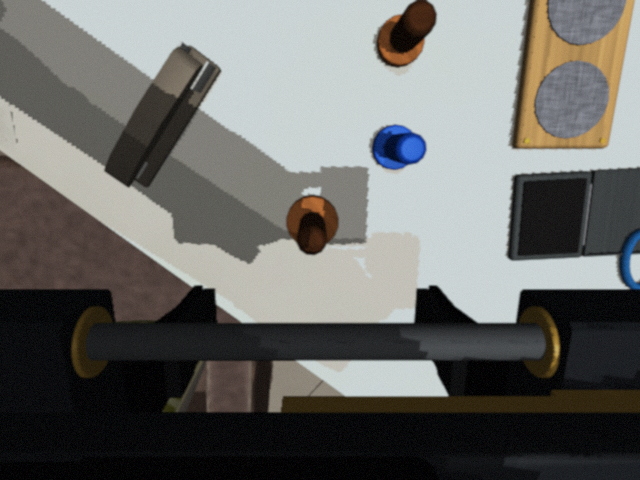

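The wrist view shows the brown large stamp at (312,225), between and ahead of the fingers. The blue decoy is at (400,147), with the brown medium behind it at (405,35). The wrist fit agrees with the overhead fit to about 2 mm, so I'm grasping.

```bash
python3 -m pendant '[[0,-0.0025,0.03,0],[0,0,0.03,0],[0,0,0.03,0],[0,0,0.03,0],[0,0,0.02,0],[0,0,0.009,0],[0,0,0,0]]' | head -3
python3 -m pendant '[[0,0,0,0],[0,0,0,0],[0,0,0,0],[0,0,0,0],[0,0,0,0],[0,0,0,0],[0,0,0,0],[0,0,0,0]]' 0 20
python3 d.py; python3 -m pendant '[[0,0,-0.02,0],[0,0,-0.04,0],[0,0,-0.04,0],[0,0,-0.04,0],[0,0,-0.02,0],[0,0,0,0]]'; python3 d.py r3
```

```text
time: 4.33
ee_pos: [0.4117, -0.2897, 0.0577]
eef_rot: [0.648, 0.761, -0.0, -0.002]
time: 5.0
ee_pos: [0.4136, -0.2894, 0.0597]
eef_rot: [0.647, 0.762, -0.0, 0.0]
ft_force: [-0.8, 0.1, -0.2]
width: 0.0415
grip_force: 0.0
t 5.0 tcp [ 0.4136 -0.2894  0.0597] F [-0.8  0.1 -0.2] w 0.0415 ydir 9.3 tilt 0.01
time: 5.5
ee_pos: [0.4156, -0.2905, 0.2249]
eef_rot: [0.647, 0.762, 0.0, 0.004]
ft_force: [0.0, -0.3, 0.3]
width: 0.0036
grip_force: 0.0
t 5.5 tcp [ 0.4156 -0.2905  0.2249] F [ 0.  -0.3  0.3] w 0.0036 ydir 9.3 tilt 0.46
r3 [0.1873 0.2231]
```

The fingers close at about 70 mm/s and I lifted too early, so the stamp wasn't held. I'll reopen and check that it still stands.

```bash
python3 -m pendant '[[0,0,0,0],[0,0,0,0],[0,0,0,0],[0,0,0,0],[0,0,0,0],[0,0,0,0],[0,0,0,0],[0,0,0,0]]' 1
python3 -m pendant '[[0,0,0,0],[0,0,0,0],[0,0,0,0],[0,0,0,0],[0,0,0,0],[0,0,0,0],[0,0,0,0]]'|tail -2
python3 d.py large; python3 - <<'E'
from h import *
c=r.camera("wrist");cv2.imwrite("pics/w2.png",c["img"][:,:,::-1])
for d in r.outline_of("large_mid","wrist"):
    print(round(d["score"],2),d["bbox"],fit([(c,d["mask"])],cyls("large"),(.4143,-.288)))
E
```

```text
time: 6.17
ee_pos: [0.4135, -0.2894, 0.2194]
eef_rot: [0.647, 0.762, 0.0, -0.0]
ft_force: [-0.4, -1.0, -0.9]
width: 0.049
grip_force: 0.0
width: 0.0859
grip_force: 0.0
t 6.75 tcp [ 0.4135 -0.2894  0.2196] F [-0.4 -0.3  0.4] w 0.0859 ydir 9.3 tilt 0.01
large [0.0013 0.001 ]
0.76 [317.1, 218.4, 54.5, 55.3] (array([ 0.41576618, -0.28896806]), np.float64(0.06507940758991937))
```

View pics/w2.png

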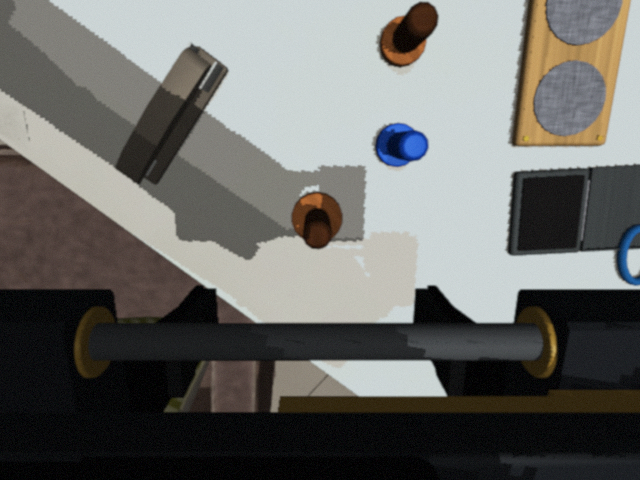

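The large stamp still stands unmoved at (317,218). I'll grasp again and give the fingers enough time.

```bash
python3 -m pendant '[[0.001,0.001,0.03,0],[0,0,0.04,0],[0,0,0.04,0],[0,0,0.03,0],[0,0,0.02,0],[0,0,0,0],[0,0,0,0]]' 0.6| head -3
python3 -m pendant '[[0,0,0,0],[0,0,0,0],[0,0,0,0],[0,0,0,0],[0,0,0,0],[0,0,0,0],[0,0,0,0],[0,0,0,0]]' 0 20 | tail -2
python3 -m pendant '[[0,0,0,0],[0,0,0,0],[0,0,0,0],[0,0,0,0],[0,0,0,0]]'
python3 d.py; python3 -m pendant '[[0,0,-0.02,0],[0,0,-0.04,0],[0,0,-0.04,0],[0,0,-0.04,0],[0,0,-0.01,0],[0,0,0,0],[0,0,0,0]]'; python3 d.py r3
```

```text
time: 7.43
ee_pos: [0.4141, -0.2879, 0.0594]
eef_rot: [0.647, 0.762, 0.0, -0.001]
width: 0.0231
grip_force: 20.0
time: 8.52
ee_pos: [0.4147, -0.2885, 0.0601]
eef_rot: [0.647, 0.762, -0.0, 0.0]
ft_force: [-0.6, 0.7, 5.1]
width: 0.0232
grip_force: 20.0
t 8.52 tcp [ 0.4147 -0.2885  0.0601] F [-0.6  0.7  5.1] w 0.0232 ydir 9.3 tilt 0.05
time: 9.1
ee_pos: [0.4141, -0.2883, 0.209]
eef_rot: [0.647, 0.762, -0.0, 0.0]
ft_force: [-0.1, 0.5, -0.8]
width: 0.0232
grip_force: 20.0
t 9.1 tcp [ 0.4141 -0.2883  0.209 ] F [-0.1  0.5 -0.8] w 0.0232 ydir 9.3 tilt 0.02
r3 [0.1849 0.2241]
```

```bash
python3 -m pendant '[[0.023,0.028,0,0],[0.023,0.028,0,0],[0.023,0.028,0,0],[0.023,0.028,0,0],[0.023,0.028,0,0],[0.023,0.028,0,0],[0.023,0.028,0,0],[0.023,0.028,0,0]]' >/dev/null
python3 -m pendant '[[0.001,0,0,0],[0,0,0,0],[0,0,0,0],[0,0,0,0]]' | tail -2; python3 d.py r3
python3 - <<'E'
from h import *
for n in("wrist","top"):
  c=r.camera(n);cv2.imwrite(f"pics/{n}3.png",c["img"][:,:,::-1])
  for d in r.outline_of("rest_1",n):
    f=fit([(c,d["mask"])],[(.032,.014,.016)],ray(c,d["bbox"][:2],.016)[:2]); print(n,round(d["score"],2),np.round(f[0],4),round(f[1],2))
E
```

```text
width: 0.023
grip_force: 20.0
t 10.1 tcp [ 0.6044 -0.0708  0.2082] F [ 0.9 -1.9 -1.2] w 0.023 ydir 9.2 tilt 0.13
r3 [0.0011 0.0011]
wrist 0.91 [0.5832 0.0798] 0.03
wrist 0.8 [ 0.609  -0.0695] 0.36
wrist 0.68 [0.5962 0.0049] 0.02
wrist 0.38 [ 0.4577 -0.1294] 0.4
top 0.91 [0.5934 0.0074] 0.33
top 0.59 [0.5823 0.0782] 0.03
```

View pics/wrist3.png

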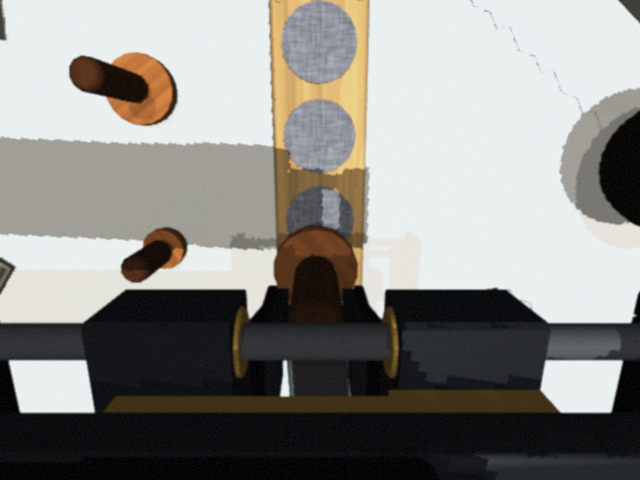

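The wrist view shows the large stamp held upright at (318,265), with rest_1 at (320,40), rest_2 at (320,135) and rest_3 partly hidden at (320,210). I'll shift about 1–2 mm for the refined rest fit and lower.

```bash
sed -i 's/^ r1=.*/ r1=(.5822,.0797),r2=(.5948,.0053),r3=(.607,-.0697),r4=(.6195,-.1447))/' d.py
python3 -m pendant '[[0.001,0.003,0.03,0],[0,0,0.04,0],[0,0,0.03,0],[0,0,0.02,0],[0,0,0.008,0],[0,0,0.003,0],[0,0,0,0],[0,0,0,0]]' >/dev/null; python3 d.py r3
```

```text
t 10.97 tcp [ 0.6091 -0.068   0.0802] F [ 0.6 -0.1 -1.3] w 0.023 ydir 9.3 tilt 0.14
r3 [-0.0013 -0.0024]
```

```bash
python3 -m pendant '[[-0.001,-0.0015,0.001,0],[0,0,0.0015,0],[0,0,0.001,0],[0,0,0,0],[0,0,0,0]]' |head -4
python3 -m pendant '[[0,0,0,0],[0,0,0,0],[0,0,0,0],[0,0,0,0],[0,0,0,0],[0,0,0,0],[0,0,0,0]]' 0.6|tail -2
python3 d.py r3; python3 -m pendant '[[0,0,-0.01,0],[0,0,-0.03,0],[0,0,-0.04,0],[0,0,-0.04,0],[0,0,-0.03,0],[0,0,0,0]]'|tail -2; python3 d.py largest
```

```text
time: 11.38
ee_pos: [0.6074, -0.0694, 0.0761]
eef_rot: [0.647, 0.762, 0.0, 0.001]
ft_force: [-1.1, -0.5, 5.1]
width: 0.0514
grip_force: 0.0
t 11.97 tcp [ 0.6068 -0.0691  0.075 ] F [ 0.4 -0.4 -0.6] w 0.0514 ydir 9.3 tilt 0.0
r3 [-0.0007  0.0001]
width: 0.0518
grip_force: 0.0
t 12.47 tcp [ 0.6096 -0.0686  0.2332] F [0.8 0.3 0.4] w 0.0518 ydir 9.4 tilt 0.6
largest [ 0.115  -0.1595]
```

```bash
python3 -m pendant '[[0.019,-0.026,0,0],[0.019,-0.026,0,0],[0.019,-0.026,0,0],[0.019,-0.026,0,0],[0.019,-0.026,0,0],[0.019,-0.026,0,0],[0,0,0,0],[0,0,0,0]]' >/dev/null
python3 d.py largest; python3 - <<'E'
from h import *
c=r.camera("wrist")
for n in("small","largest"):
 for d in r.outline_of(n+"_mid","wrist"):
    print(n,round(d["score"],2),d["bbox"],fit([(c,d["mask"])],cyls(n),ray(c,d["bbox"][:2],.03)[:2]))
E
```

```text
t 13.13 tcp [0.4337 0.0186 0.2261] F [ 0.3  0.3 -0.3] w 0.0522 ydir 9.4 tilt 0.2
largest [ 0.0005 -0.0002]
small 0.63 [364.1, 73.9, 39.1, 45.4] (array([0.45515952, 0.14983831]), np.float64(0.13446808510638297))
largest 0.7 [315.5, 218.2, 61.0, 64.2] (array([0.43426651, 0.01905862]), np.float64(0.0669911540170457))
```

```bash
python3 -m pendant '[[0,0,0.03,0],[0,0,0.04,0],[0,0,0.04,0],[0,0,0.03,0],[0,0,0.02,0],[0,0,0,0],[0,0,0,0]]'| head -2
python3 -m pendant '[[0,0,0,0],[0,0,0,0],[0,0,0,0],[0,0,0,0],[0,0,0,0],[0,0,0,0],[0,0,0,0],[0,0,0,0]]' 0 25 | tail -2
python3 d.py; python3 -m pendant '[[0,0,-0.02,0],[0,0,-0.04,0],[0,0,-0.04,0],[0,0,-0.04,0],[0,0,-0.01,0],[0,0,0,0],[0,0,0,0]]'|tail -2; python3 d.py r4
```

```text
time: 13.87
ee_pos: [0.4342, 0.0184, 0.0647]
width: 0.0233
grip_force: 25.0
t 14.53 tcp [0.4346 0.0179 0.0655] F [-1.8 -0.5  6.8] w 0.0233 ydir 9.3 tilt 0.04
width: 0.0231
grip_force: 25.0
t 15.12 tcp [0.4343 0.0179 0.2146] F [ 0.4  0.4 -1.7] w 0.0231 ydir 9.3 tilt 0.04
r4 [-0.1904  0.1564]
```

```bash
python3 -m pendant '[[-0.0272,0.0223,0,0],[-0.0272,0.0223,0,0],[-0.0272,0.0223,0,0],[-0.0272,0.0223,0,0],[-0.0272,0.0223,0,0],[-0.0272,0.0223,0,0],[-0.0272,0.0223,0,0],[0,0,0,0]]' >/dev/null
python3 -m pendant '[[0,0,0,0],[0,0,0,0]]' | tail -2; python3 d.py r4
python3 -m pendant '[[0,0,0.03,0],[0,0,0.04,0],[0,0,0.03,0],[0,0,0.02,0],[0,0,0.008,0],[0,0,0,0],[0,0,0,0]]' >/dev/null; python3 d.py r4
```

```text
width: 0.0232
grip_force: 25.0
t 15.95 tcp [ 0.6185 -0.1434  0.2126] F [-1.   0.4 -0.3] w 0.0232 ydir 9.4 tilt 0.22
r4 [-0.0015  0.0008]
t 16.53 tcp [ 0.6195 -0.1439  0.0881] F [ 0.8 -0.  -0.9] w 0.0229 ydir 9.4 tilt 0.05
r4 [-0.0008 -0.0001]
```

```bash
python3 -m pendant '[[-0.0005,0,0.003,0],[0,0,0.0025,0],[0,0,0.001,0],[0,0,0,0],[0,0,0,0]]' |head -4
python3 -m pendant '[[0,0,0,0],[0,0,0,0],[0,0,0,0],[0,0,0,0],[0,0,0,0],[0,0,0,0],[0,0,0,0]]' 0.6|tail -2
python3 d.py r4; python3 -m pendant '[[0,0,-0.01,0],[0,0,-0.03,0],[0,0,-0.04,0],[0,0,-0.04,0],[0,0,-0.03,0],[0,0,0,0]]'|tail -2; python3 d.py medium
```

```text
time: 16.95
ee_pos: [0.6199, -0.1453, 0.0815]
eef_rot: [0.647, 0.762, 0.0, 0.001]
ft_force: [-1.2, -1.5, 5.2]
width: 0.0514
grip_force: 0.0
t 17.53 tcp [ 0.6193 -0.1449  0.0804] F [ 0.4 -0.8  0.3] w 0.0514 ydir 9.3 tilt 0.01
r4 [0.0002 0.0002]
width: 0.0525
grip_force: 0.0
t 18.03 tcp [ 0.6221 -0.1447  0.239 ] F [0.7 0.3 1.3] w 0.0525 ydir 9.3 tilt 0.6
medium [ 0.0476 -0.1532]
```

```bash
python3 -m pendant '[[0.01,-0.03,0,0],[0.01,-0.03,0,0],[0.01,-0.03,0,0],[0.01,-0.03,0,0],[0.0075,-0.031,0,0],[0,0,0,0],[0,0,0,0]]' >/dev/null
python3 d.py medium; python3 - <<'E'
from h import *
c=r.camera("wrist")
for n in("medium",):
 for d in r.outline_of(n+"_mid","wrist"):
    print(n,round(d["score"],2),d["bbox"],fit([(c,d["mask"])],cyls(n),ray(c,d["bbox"][:2],.03)[:2]),c["img"][d["mask"]].mean(0))
E
```

```text
t 18.62 tcp [ 0.4618 -0.123   0.2317] F [-0.  -1.3  0.1] w 0.0522 ydir 9.3 tilt 0.18
medium [0.0001 0.0014]
medium 0.75 [318.2, 218.6, 41.8, 45.6] (array([ 0.4643895 , -0.12156202]), np.float64(0.09358113640085153)) [62.38583815 38.86488439 23.24710983]
medium 0.58 [317.2, 301.0, 40.2, 46.7] (array([ 0.47803616, -0.208985  ]), np.float64(0.2097792348202141)) [ 27.76039464  51.05778717 106.85835095]
```

```bash
python3 -m pendant '[[0.001,0.001,0.03,0],[0,0,0.04,0],[0,0,0.04,0],[0,0,0.04,0],[0,0,0.02,0],[0,0,0.01,0],[0,0,0,0],[0,0,0,0]]'| head -2
python3 -m pendant '[[0,0,0,0],[0,0,0,0],[0,0,0,0],[0,0,0,0],[0,0,0,0],[0,0,0,0],[0,0,0,0],[0,0,0,0]]' 0 20 | tail -2
python3 d.py; python3 -m pendant '[[0,0,-0.02,0],[0,0,-0.04,0],[0,0,-0.04,0],[0,0,-0.04,0],[0,0,-0.02,0],[0,0,0,0],[0,0,0,0]]'|tail -2; python3 d.py r2
```

```text
time: 19.38
ee_pos: [0.4646, -0.1211, 0.0512]
width: 0.0231
grip_force: 20.0
t 20.05 tcp [ 0.4638 -0.1217  0.0509] F [-1.8  0.1  5.1] w 0.0231 ydir 9.3 tilt 0.04
width: 0.0233
grip_force: 20.0
t 20.63 tcp [ 0.4639 -0.1216  0.211 ] F [ 0.1 -0.6 -2.2] w 0.0233 ydir 9.3 tilt 0.1
r2 [0.104  0.1498]
```

```bash
python3 -m pendant '[[0.0208,0.03,0,0],[0.0208,0.03,0,0],[0.0208,0.03,0,0],[0.0208,0.03,0,0],[0.0208,0.03,0,0],[0,0,0,0],[0,0,0,0],[0,0,0,0]]' >/dev/null
python3 d.py r2
python3 -m pendant '[[0,0,0.03,0],[0,0,0.04,0],[0,0,0.04,0],[0,0,0.02,0],[0,0,0.008,0],[0,0,0,0],[0,0,0,0]]' >/dev/null; python3 d.py r2
```

```text
t 21.3 tcp [0.5937 0.0053 0.2086] F [ 0.6  0.3 -0.1] w 0.0231 ydir 9.4 tilt 0.18
r2 [-0.0002  0.0011]
t 21.88 tcp [0.595  0.0047 0.0737] F [ 0.7 -0.1 -0.3] w 0.0231 ydir 9.3 tilt 0.06
r2 [ 0.0006 -0.0001]
```

```bash
python3 -m pendant '[[0,0,0.003,0],[0,0,0.0025,0],[0,0,0.001,0],[0,0,0,0],[0,0,0,0]]' |head -4
python3 -m pendant '[[0,0,0,0],[0,0,0,0],[0,0,0,0],[0,0,0,0],[0,0,0,0],[0,0,0,0],[0,0,0,0]]' 0.6|tail -2
python3 d.py r2; python3 -m pendant '[[0,0,-0.01,0],[0,0,-0.03,0],[0,0,-0.04,0],[0,0,-0.04,0],[0,0,-0.03,0],[0,0,0,0]]'|tail -2; python3 d.py small
```

```text
time: 22.3
ee_pos: [0.5953, 0.0054, 0.067]
eef_rot: [0.647, 0.762, 0.0, 0.001]
ft_force: [-1.1, 0.1, 4.7]
width: 0.0516
grip_force: 0.0
t 22.88 tcp [0.5946 0.0055 0.0659] F [-0.1  0.  -0.2] w 0.0516 ydir 9.3 tilt 0.01
r2 [-0.0002  0.0002]
width: 0.0521
grip_force: 0.0
t 23.38 tcp [0.5973 0.0065 0.2239] F [-0.7  1.5 -0.2] w 0.0521 ydir 9.4 tilt 0.57
small [ 0.1661 -0.1166]
```

```bash
python3 -m pendant '[[0.0277,-0.019,0,0],[0.0277,-0.019,0,0],[0.0277,-0.019,0,0],[0.0277,-0.019,0,0],[0.0277,-0.019,0,0],[0.0277,-0.019,0,0],[0,0,0,0],[0,0,0,0]]' >/dev/null
python3 d.py small; python3 - <<'E'
from h import *
c=r.camera("wrist")
for n in("small",):
 for d in r.outline_of(n+"_mid","wrist"):
    print(n,round(d["score"],2),d["bbox"],fit([(c,d["mask"])],cyls(n),ray(c,d["bbox"][:2],.03)[:2]),c["img"][d["mask"]].mean(0))
E
```

```text
t 24.05 tcp [0.4543 0.1524 0.217 ] F [ 0.  -0.5  1. ] w 0.0523 ydir 9.5 tilt 0.13
small [-0.0012  0.0008]
small 0.59 [314.1, 224.4, 28.9, 38.9] (array([0.455461  , 0.15203383]), np.float64(0.12554872695346797)) [47.91566265 30.09738956 18.78413655]
```

```bash
python3 -m pendant '[[-0.001,0.001,0.03,0],[0,0,0.04,0],[0,0,0.04,0],[0,0,0.035,0],[0,0,0.02,0],[0,0,0.009,0],[0,0,0,0],[0,0,0,0]]'| head -2
python3 -m pendant '[[0,0,0,0],[0,0,0,0],[0,0,0,0],[0,0,0,0],[0,0,0,0],[0,0,0,0],[0,0,0,0],[0,0,0,0]]' 0 15 | tail -2
python3 d.py; python3 -m pendant '[[0,0,-0.02,0],[0,0,-0.04,0],[0,0,-0.04,0],[0,0,-0.04,0],[0,0,-0.02,0],[0,0,0,0],[0,0,0,0]]'|tail -2; python3 d.py r1
```

```text
time: 24.82
ee_pos: [0.4571, 0.1501, 0.0427]
width: 0.023
grip_force: 15.0
t 25.48 tcp [0.4565 0.1502 0.0423] F [-0.8 -0.9  3.8] w 0.023 ydir 9.3 tilt 0.02
width: 0.0231
grip_force: 15.0
t 26.07 tcp [0.4569 0.1501 0.2027] F [-0.5  0.   0.1] w 0.0231 ydir 9.3 tilt 0.13
r1 [-0.0898  0.1123]
```

```bash
python3 -m pendant '[[-0.018,0.0225,0,0],[-0.018,0.0225,0,0],[-0.018,0.0225,0,0],[-0.018,0.0225,0,0],[-0.018,0.0225,0,0],[0,0,0,0],[0,0,0,0],[0,0,0,0]]' >/dev/null
python3 d.py r1
python3 -m pendant '[[0,0,0.03,0],[0,0,0.04,0],[0,0,0.04,0],[0,0,0.02,0],[0,0,0.007,0],[0,0,0,0],[0,0,0,0]]' >/dev/null; python3 d.py r1
```

```text
t 26.73 tcp [0.5809 0.0803 0.2004] F [ 0.3  0.9 -0.2] w 0.0228 ydir 9.4 tilt 0.16
r1 [-0.0008  0.0012]
t 27.32 tcp [0.5822 0.0804 0.0663] F [-0.2 -0.2  0.8] w 0.023 ydir 9.4 tilt 0.07
r1 [-0.0007 -0.0001]
```

```bash
python3 -m pendant '[[0,0,0.004,0],[0,0,0.003,0],[0,0,0.001,0],[0,0,0,0],[0,0,0,0]]' |head -4
python3 -m pendant '[[0,0,0,0],[0,0,0,0],[0,0,0,0],[0,0,0,0],[0,0,0,0],[0,0,0,0],[0,0,0,0]]' 0.6|tail -2
python3 d.py r1; python3 -m pendant '[[0,0,-0.01,0],[0,0,-0.03,0],[0,0,-0.04,0],[0,0,-0.04,0],[0,0,-0.03,0],[0,0,0,0]]'|tail -2
python3 -m pendant '[[0,-0.03,0,0],[0,-0.035,0,0],[0,-0.035,0,0],[0,-0.03,0,0],[0,0,0,0],[0,0,0,0]]'|tail -2; python3 - <<'E'
from h import *
for k in("top","scene"):
 c=r.camera(k);cv2.imwrite(f"pics/{k}9.png",c["img"][:,:,::-1])
 for n in S:
  for d in r.outline_of(n+"_mid",k)[:2]:
   f=fit([(c,d["mask"])],cyls(n,.016),ray(c,d["bbox"][:2],.05)[:2]);print(k,n,round(d["score"],2),np.round(f[0],4),round(f[1],2))
c=r.camera("scene");cv2.imwrite("pics/crop9.png",cv2.resize(c["img"][140:340,190:450,::-1],None,fx=3,fy=3))
E
```

```text
time: 27.73
ee_pos: [0.5827, 0.0798, 0.0583]
eef_rot: [0.647, 0.762, 0.001, 0.001]
ft_force: [-2.4, 0.2, 5.9]
width: 0.0516
grip_force: 0.0
t 28.32 tcp [0.5819 0.0796 0.057 ] F [ 0.  -0.5  0. ] w 0.0516 ydir 9.3 tilt 0.01
r1 [0.0001 0.0003]
width: 0.0524
grip_force: 0.0
width: 0.0522
grip_force: 0.0
top medium 0.84 [0.5949 0.0039] 0.09
top medium 0.74 [ 0.475  -0.2078] 0.12
top large 0.9 [ 0.6074 -0.0707] 0.08
top largest 0.93 [ 0.6191 -0.1456] 0.1
scene small 0.59 [0.5827 0.0822] 0.11
scene medium 0.75 [0.5944 0.0072] 0.16
scene medium 0.69 [ 0.4626 -0.1932] 0.23
scene large 0.72 [0.5732 0.0866] 0.69
scene large 0.6 [ 0.6044 -0.0681] 0.34
scene largest 0.62 [ 0.6203 -0.1428] 0.32
```

View pics/crop9.png

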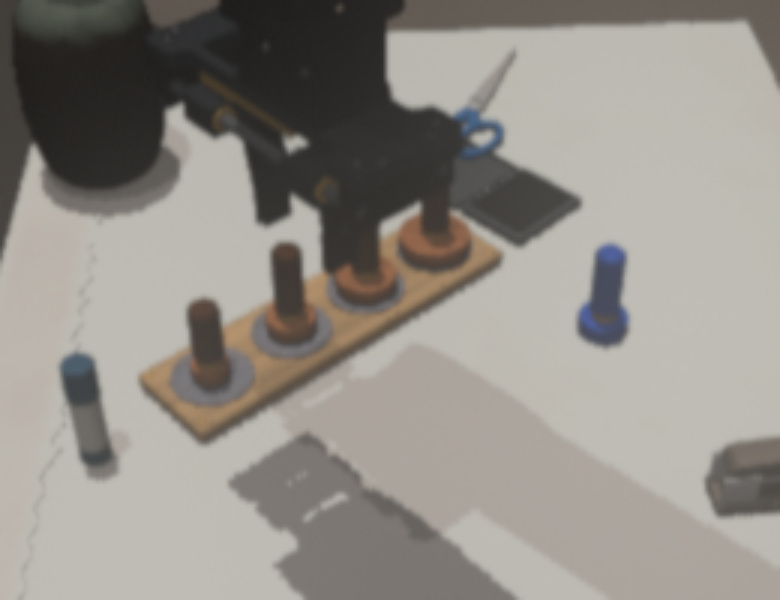

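View pics/top9.png

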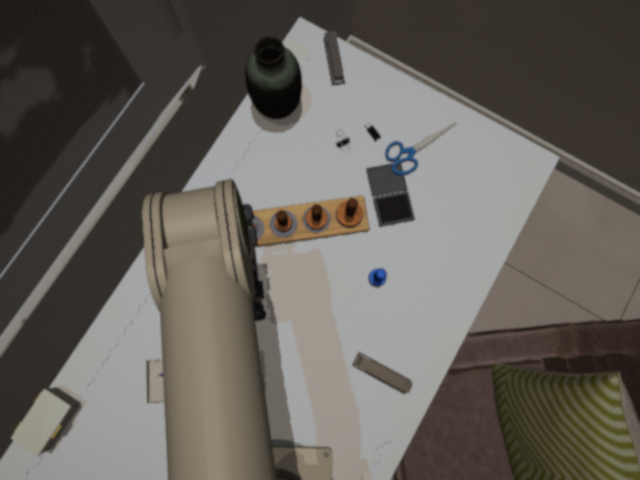

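The scene crop shows all four stamps upright and centred, rising from small at (210,345) to largest at (435,220) beside the ink pad. The glue stick stands untouched at (85,410). The top view agrees, with the stamps at (283,220), (316,216) and (350,211). The fits lie within about 3 mm of the rest centres and the gripper is well clear, so I'm handing in.

```bash
python3 -c "
from bench import r
print(r.close_job())"
```

```text
the job is handed in; nothing more can be done
None
```

The job is handed in: all four stamps stand upright on their rests, largest next to the ink pad down to smallest at the far end, within about 3 mm of centre by the cameras, and the glue stick was not touched.

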